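# Gauge a fire brick's post socket and fit the matching kiln prop

### The arm

A 6-joint arm with a two-finger parallel gripper is mounted at the origin on a cart in front of the work surface, level with it; the furniture and walls round the work are solid. World frame = base frame: x ahead of the robot, y to its left, z up, the work surface at z = 0. Lengths are in mm, angles in rad, forces in N, time in s.
With the tool pointing down it reaches from about 350 to 925 mm from the base axis. Payload 6.4 kg.
Tool frame: the origin (TCP) lies midway between the tips of the shut fingers; the grasp point (between the pads) lies 19 mm behind it (bot.hold_point_z is the distance from the TCP to the grasp point, in mm); z points along the fingers, y is the direction in which the jaws open and shut (so a half turn about z gives the same grasp; the last joint's range is limited). The gripper opens to 94 mm and grips with 3 to 60 N. Pads are 16 mm wide; open, the fingers measure 119 mm over their backs; the gripper's body (75 mm by 177 mm) begins 78 mm behind the grasp point.
Start: joints at [-1.367, 0.245, 1.558, -0, 1.339, -0.174], TCP at [239.775, -604.17, 205.455] pointing down, gripper open.
Joint ranges: [-3.13, 3.13], [-1.02, 2.26], [0.13, 2.54], [-0.95, 4.09], [0.21, 2.88], [-2.74, 2.74]. Speed limits (rad/s): [2.57, 2.57, 3.14, 3.14, 3.14, 3.14].

### API

Orientations are given as a unit quaternion [x, y, z, w].
In Python, from plant import bot, vision gives the robot as it stands.
- The arm moves only by the tool apply_moves, never from a script. Its argument "moves" is a list of rows, each an object with "offset": the shift along the world's x, y, z in units of 30 cm (1.0 is 30 cm), a list of three; "twist": the turn, a rotation vector about the world's x, y, z in units of 90 degrees (1.0 is 90 degrees), a list of three; "claw": the gripper's target within -1 to 1 (fully open at 1, half-way at 0, shut at -1). In form: [{"offset": [dx, dy, dz], "twist": [ax, ay, az], "claw": claw}, ...]. A call has 1 to 20 rows; each row is the pose to reach, as a shift and turn from the pose commanded when the call began; what a row does not reach only later rows make up. A row lasts 1/12 s, in which the tool goes at most 41.7 mm and 7.16 degrees, less where a joint would pass 70% of its speed; a pose out of reach is approached as far as the arm can. A call with a number of a shift or a turn outside -1 to 1 is refused whole. A call with a gripper value outside its range is refused whole. The fingers move at their own pace and stop on an object; "grip_force" is the grip in N (left out, the last holds). Time passes only in rows, so rows that repeat a pose let the fingers close. It gives the time, the measured TCP pose, the force and the opening at its end, in the units of the state.
- bot.sense(): the state, without advancing time (a new reading comes with each control period).
- vision.get_image(name): name is "scene" or "top" or "wrist"; returns (picture, depth): 384x512x3 uint8, red, green, blue; 384x512 float32, mm along the optical axis (not along the pixel's ray), 0 where there is no reading.
- vision.camera_info(name): a dict with "K" (3x3 intrinsics, pixels), "D" ([k1, k2, p1, p2, k3] as OpenCV has them; the pictures are not rectified), "R" (3x3) and "t" (3): a world point X has camera coordinates R X + t. Camera axes: x right, y down, z forward; pixel columns grow to the right and rows downward; lengths in mm; the calibration is good to about 2 mm. A picture is of the moment at which its call begins: read the wrist's pose just before it. camera_info takes no time and is no camera call; for the wrist camera it gives the pose at the moment of the call.
- bot.close_job(): hands the job in, once; it reports no verdict.
The state is a dict: "t": time; "qpos": joint angles; "qd": joint speeds; "joint_torque": joint torques, N m; "tcp_pos": TCP position; "ee_rot": TCP orientation; "wrist_force": force on the tool from outside, world axes, zero at the start; "ft_torque": the same for the moment, N m; "width": opening from 0.0 (shut) to 1.0 (fully open).
Only numpy, scipy, OpenCV 4.12 (cv2) and the standard library are available. Lean on these libraries where they do the work, as an engineer would, in place of code of your own. Each camera call takes 0.05 s, during which the arm holds its last target. There are 200 camera calls.

### The job

Take the depth rod from its wooden stand, lower it into the empty socket of the fire brick until its tip touches the bottom, and hang it back upright in its stand. Then stand in that socket the one of the two loose kiln props, short or long, whose top comes level with the prop already standing in the brick's other socket, and leave the other loose prop standing where it is.

Things in the scene. Friction and masses are not known exactly. Their poses are not given: they have to be found in the camera images.
- fire_brick: buff fire brick, 230 (its x) x 114 x 76 mm high, fixed; origin: centre of its underside. Two blind round sockets of 44 mm bore in its top, on its x axis 57.5 mm either side of the centre, one 25 mm deep, one 55, not told which. Either one is filled by a fixed round prop, 28 mm in diameter, its top 40 mm above the brick; the other is empty
- socket_mouth (a point): centre of the mouth of the empty socket, level with the top of the brick (76 mm above the table); z points up. Its bottom lies either 25 or 55 mm below this point: probe to find out
- depth_rod_handle (a point): depth rod: middle of its upright wooden handle, 24 mm diameter, 55 high; z up. Steel collar, 44 mm diameter, with its underside 33 mm below this point, then a 10 mm rod with its tip 133 mm below. 0.15 kg. It hangs by the collar in a fixed wooden stand, 64 x 64 x 115 mm high with a 90 mm wide foot, in a hole of 24 mm bore, 104 deep; to hang it back, bring this point to its start (148 mm above table)
- short_prop_center (a point): short kiln prop, a pale round ceramic post 28 mm in diameter and 65 mm long, standing upright on the table: its centre, half-way up; z along its length. About 0.1 kg. Right for the 25 mm deep socket: it then stands 40 mm above the brick
- long_prop_center (a point): long kiln prop, the same but 95 mm long: its centre, half-way up; z along its length. About 0.14 kg. Right for the 55 mm deep socket: it then stands 40 mm above the brick
Things that resemble listed ones, but are neither listed nor needed, are in the scene too. What is shaped like the part that bears long_prop_center but orange or yellow is not meant. Of the things that look like the part that bears depth_rod_handle, the smallest one is meant.

How it is judged (in metres and radians):
On the way:
1. the upright depth rod touches the bottom of the empty socket (contact force between depth_rod and fire_brick above 0.3 N and horizontal distance between depth_rod_handle and socket_mouth below 0.018 m and z of depth_rod_handle in the frame of socket_mouth below 0.115 m and angle between depth_rod_handle's own z axis and vertical below 0.17 rad), for 0.1 s.
At the end, for the whole second after the job is handed in: one loose prop stands in the empty socket, within 14 mm of its centre and 10 degrees of upright, its top 40 mm (within 10) above the brick; the other is upright within 30 mm of its start; the rod hangs in its stand within 18 mm and 10 degrees of its start (((horizontal distance between short_prop_center and socket_mouth below 0.014 m and z of short_prop_center in the frame of socket_mouth between -0.0025 and 0.0175 m and angle between each of short_prop_center, long_prop_center's own z axis and vertical below 0.17 rad and distance of long_prop_center from where it was at the start of the episode below 0.03 m) or (horizontal distance between long_prop_center and socket_mouth below 0.014 m and z of long_prop_center in the frame of socket_mouth between -0.0175 and 0.0025 m and angle between each of long_prop_center, short_prop_center's own z axis and vertical below 0.17 rad and distance of short_prop_center from where it was at the start of the episode below 0.03 m)) and distance of depth_rod_handle from where it was at the start of the episode below 0.018 m and angle between depth_rod_handle's own z axis and vertical below 0.17 rad); the robot touches nothing.
It also fails if it takes over 58 s, if anything falls off the work surface, if the arm or the gripper's body presses on something with over 40 N, if the wrist force passes 120 N, or if a joint passes its speed limit or range.

## Working session

There is one attempt and no reset: what is moved stays moved. The work goes in short steps, Python scripts to look and compute and a tool call to move; the robot and the scene stay as the last step left them, time stands still between calls to the robot, and variables do not carry over. Pictures are saved under pics/ and viewed, about 8 in all and at most 12, crops included, and the job is handed in when it is done.

Besides the shell and the picture viewer there is one more tool, called after ">>>" as name([rows], argument=value, ...), one row to a line, values as JSON. apply_moves: Moves the arm, as the interface text tells. Its arguments: {"type":"object","properties":{"moves":{"type":"array","items":{"type":"object","properties":{"offset":{"type":"array","items":{"type":"number","minimum":-1,"maximum":1}},"twist":{"type":"array","items":{"type":"number","minimum":-1,"maximum":1}},"claw":{"type":"number"}}}},"grip_force":{"type":"number"}},"required":["moves"]}

```bash
mkdir -p pics
cat > h.py <<'E'
import numpy as np, cv2
from plant import bot, vision
def snap(n):
    ci=vision.camera_info(n); im,d=vision.get_image(n)
    return im,d,{k:np.array(v,float) for k,v in ci.items() if k in('K','D','R','t')}
def pts(d,c):
    h,w=d.shape; u,v=np.meshgrid(np.arange(w),np.arange(h))
    p=cv2.undistortPoints(np.stack([u,v],-1).reshape(-1,1,2).astype(float),c['K'],c['D']).reshape(h,w,2)
    X=np.dstack([p*d[...,None],d])
    return (X-c['t'])@c['R']   # R^T(X-t)
E
python3 - <<'E'
from h import *
for n in('scene','top'):
    im,d,c=snap(n); np.savez(f'{n}.npz',im=im,d=d,**c)
    print(n,c['K'][0,0],-c['R'].T@c['t'],c['R'][2], (d>0).mean())
    cv2.imwrite(f'pics/{n}.png',cv2.resize(im[...,::-1],(768,576)))
print(bot.sense())
E
```

```text
scene 360.3996920368308 [-184.65008236 -662.52730695  580.87708109] [ 0.65504803  0.60017539 -0.45902243] 0.9585316975911459
top 386.62080107725467 [ 471.11406005  -34.92831048 1132.04026455] [ 0.06028229 -0.02311008 -0.99791381] 0.9962209065755209
{'t': 0.1, 'qpos': array([-1.36714073e+00,  2.45739416e-01,  1.55882531e+00, -1.45671117e-05,
        1.33869063e+00, -1.74061544e-01]), 'qd': array([ 8.39341285e-04, -8.83945561e-04, -2.63969325e-03, -5.67799733e-04,
        1.58527957e-04,  5.65312170e-05]), 'joint_torque': array([ 3.29481727e-04, -4.16912842e+01, -3.15525270e+01,  6.87175035e-02,
        3.09732626e-02, -5.78255685e-05]), 'tcp_pos': array([ 239.63969851, -603.66271573,  204.49453798]), 'ee_rot': array([ 9.82218509e-01,  1.87739470e-01, -1.93871427e-05, -8.31155061e-04]), 'wrist_force': array([ 0.31287685,  0.37642727, -0.09249511]), 'ft_torque': array([-0.00339754,  0.02654447, -0.00109258]), 'width': 1.0014520169140817}
```

View pics/scene.png

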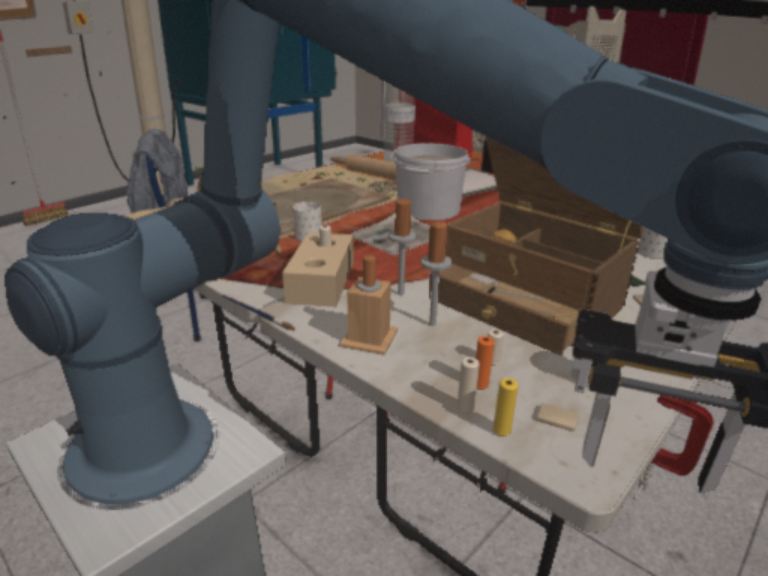

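View pics/top.png

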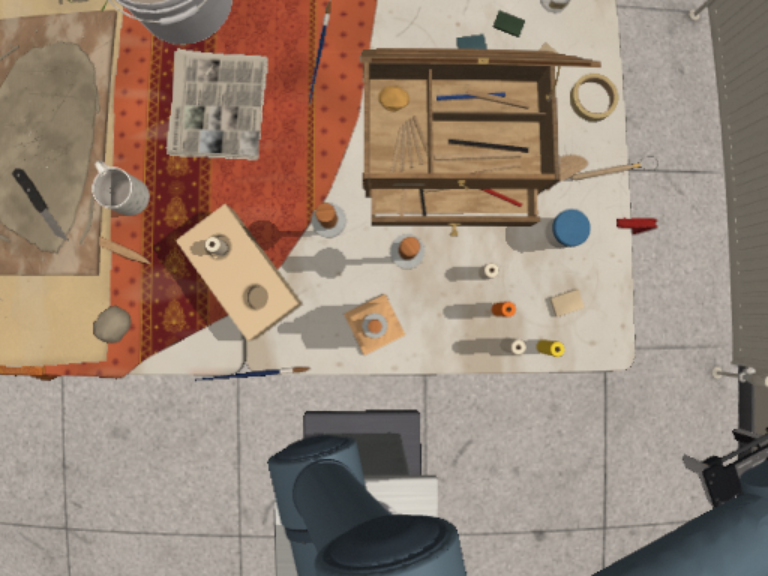

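The top view (768x576) shows the brick with its empty socket at (256,296) and fixed prop at (212,245). The rod in its stand is at (373,325), the pale props are at (491,271) and (517,346), and the tall rods are decoys. Next I measure these with the depth image.

Run:
```python
from h import *
z=np.load('top.npz'); P=pts(z['d'],z); im=z['im']
def reg(u,v,r,zl,zh,name):
    u,v=int(u/1.5),int(v/1.5); Q=P[v-r:v+r+1,u-r:u+r+1].reshape(-1,3)
    m=(Q[:,2]>zl)&(Q[:,2]<zh); q=Q[m]
    (c,rad)=cv2.minEnclosingCircle(q[:,:2].astype(np.float32)) if len(q) else (0,0)
    print(name,len(q),'mean',q.mean(0).round(1),'circ',np.round(c,1),round(rad,1),'med z',np.median(q[:,2]).round(1))
reg(373,325,14,160,190,'handle'); reg(373,325,18,117,135,'collar'); reg(373,325,24,108,117,'standtop')
reg(491,271,10,40,120,'propA'); reg(517,346,10,40,120,'propB')
reg(491,271,10,55,75,'propA65'); reg(517,346,10,85,105,'propB95')
reg(212,245,10,100,130,'fixed')
reg(256,296,14,-50,68,'socket')
Q=P[120:240,100:220].reshape(-1,3); q=Q[(abs(Q[:,2]-76)<6)]
r=cv2.minAreaRect(q[:,:2].astype(np.float32)); print('brick',r, np.median(q[:,2]))
c,(w,h),a=r; a=np.deg2rad(a); ax=np.array([np.cos(a),np.sin(a)]); 
if h>w: ax=np.array([-ax[1],ax[0]])
print(ax,c+57.5*ax,c-57.5*ax)
# table z and socket pixels
reg(440,300,4,-20,20,'table')
for n,(u,v) in dict(s=(256,296)).items(): print(P[int(v/1.5)-8:int(v/1.5)+9:2,int(u/1.5)-9:int(u/1.5)+10:2,2].round(0))
# stand rect
Q=P[185:250,215:285].reshape(-1,3); q=Q[abs(Q[:,2]-112)<6]; print('stand',cv2.minAreaRect(q[:,:2].astype(np.float32)))
z=np.load('scene.npz'); S=pts(z['d'],z).reshape(-1,3)
for n,c in dict(handle=(0,0)).items(): pass
np.save('S.npy',S)
```

```text
handle 71 mean [449.9 -37.  175.9] circ [449.6 -37.1] 11.8 med z 176.1
collar 209 mean [450.5 -37.3 120.6] circ [449.7 -39.7] 40.2 med z 120.6
standtop 314 mean [449.5 -37.4 115.1] circ [449.1 -37.1] 44.0 med z 115.2
propA 91 mean [ 548.3 -253.    62.9] circ [ 549.1 -255.1] 14.0 med z 64.9
propB 127 mean [ 410.6 -293.6   85.4] circ [ 409.6 -296.6] 14.3 med z 94.7
propA65 80 mean [ 548.9 -254.1   65. ] circ [ 549.4 -255.6] 14.0 med z 65.3
propB95 89 mean [ 410.  -296.3   95.2] circ [ 409.4 -297.2] 13.8 med z 95.6
fixed 97 mean [593.7 247.2 114.9] circ [594.3 248.4] 13.9 med z 115.6
socket 197 mean [502.3 189.8  28.8] circ [499.7 196.2] 28.1 med z 22.4
brick ((548.2710571289062, 215.91903686523438), (233.18975830078125, 116.43058776855469), 36.228694915771484) 76.50004361510909
[0.80666442 0.59100974] [594.65426147 249.90209669] [501.88785278 181.93597704]
table 81 mean [ 4.957e+02 -1.668e+02 -1.000e-01] circ [ 495.6 -166.8] 16.7 med z -0.1
[[77. 74. 76. 73. 73. 74. 80. 77. 76. 73.]
 [76. 77. 77. 54. 37. 22. 22. 77. 74. 80.]
 [74. 71. 51. 31. 21. 22. 23. 21. 79. 76.]
 [77. 60. 35. 24. 22. 21. 20. 19. 78. 77.]
 [76. 54. 25. 20. 20. 23. 18. 23. 22. 75.]
 [75. 50. 28. 18. 22. 22. 24. 22. 21. 78.]
 [76. 57. 28. 21. 21. 22. 22. 21. 76. 78.]
 [76. 71. 47. 22. 26. 23. 24. 20. 77. 78.]
 [79. 76. 71. 51. 23. 24. 77. 76. 78. 74.]]
stand ((449.1928405761719, -37.168399810791016), (63.324642181396484, 63.563777923583984), 26.32162857055664)
```

Run:
```python
from h import *
z=np.load('top.npz'); P=pts(z['d'],z)
for n,(u,v,zl) in dict(orange=(505,309,60),yellow=(553,348,60),dec1=(408,248,120),dec2=(326,216,120)).items():
    u,v=int(u/1.5),int(v/1.5); q=P[v-12:v+13,u-12:u+13].reshape(-1,3); q=q[q[:,2]>zl]; 
    t=q[q[:,2]>q[:,2].max()-12]; print(n,t.mean(0).round(1),'zmax',q[:,2].max().round(0))
S=np.load('S.npy')
for n,c,zl,zh in [('handle',(449.7,-37),174,182),('A',(549,-255),63,72),('B',(410,-297),93,102),('fixed',(594,248),114,122)]:
    q=S[(np.hypot(*(S[:,:2]-c).T)<22)&(S[:,2]>zl-6)&(S[:,2]<zh)]
    if len(q): print(n,len(q),q.mean(0).round(1),'circ',np.round(cv2.minEnclosingCircle(q[:,:2].astype(np.float32)),1) if 0 else cv2.minEnclosingCircle(q[:,:2].astype(np.float32)),q[:,2].max())
# socket circle from top: mouth pixels cast onto z=76 plane
u,v=171,197; m=(P[v-20:v+21,u-20:u+21,2]<68).astype(np.uint8)
cn=max(cv2.findContours(m,0,1)[0],key=cv2.contourArea).reshape(-1,2)+[u-20,v-20]
p=cv2.undistortPoints(cn.reshape(-1,1,2).astype(float),z['K'],z['D']).reshape(-1,2)
r=np.c_[p,np.ones(len(p))]@z['R']; C=-z['R'].T@z['t']; X=C+r*((76-C[2])/r[:,2])[:,None]
print('mouth',cv2.minEnclosingCircle(X[:,:2].astype(np.float32)))
```

```text
orange [ 471.1  -34.9 1132. ] zmax 1132.0
yellow [ 471.1  -34.9 1132. ] zmax 1132.0
dec1 [ 471.1  -34.9 1132. ] zmax 1132.0
dec2 [ 471.1  -34.9 1132. ] zmax 1132.0
handle 40 [448.2 -42.6 174.3] circ ((450.7039794921875, -42.51197052001953), 12.237950325012207) 177.31443053979248
A 62 [ 547.6 -260.8   63.6] circ ((549.3863525390625, -259.18310546875), 14.228829383850098) 67.05848191393487
B 93 [ 405.4 -301.1   93.2] circ ((408.5328063964844, -299.05096435546875), 14.949041366577148) 96.4772186955
fixed 31 [592.9 243.1 114.3] circ ((594.1658325195312, 245.97555541992188), 13.650872230529785) 118.28011346589454
mouth ((501.18243408203125, 180.32591247558594), 21.628507614135742)
```

>>> apply_moves([
  {"offset": [0, 0, 0.27], "twist": [0, 0, 0], "claw": 1},
  {"offset": [0, 0, 0.27], "twist": [0, 0, 0], "claw": 1},
  {"offset": [0.36, 0.95, 0.27], "twist": [0, 0, 0], "claw": 1},
  {"offset": [0.36, 0.95, 0.27], "twist": [0, 0, 0], "claw": 1},
  {"offset": [0.36, 0.95, 0.27], "twist": [0, 0, 0], "claw": 1},
  {"offset": [0.36, 0.95, 0.27], "twist": [0, 0, 0], "claw": 1},
  {"offset": [0.36, 0.95, 0.27], "twist": [0, 0, 0], "claw": 1},
  {"offset": [0.36, 0.95, 0.27], "twist": [0, 0, 0], "claw": 1},
  {"offset": [0.36, 0.95, 0.27], "twist": [0, 0, 0], "claw": 1},
  {"offset": [0.36, 0.95, 0.27], "twist": [0, 0, 0], "claw": 1},
  {"offset": [0.36, 0.95, 0.27], "twist": [0, 0, 0], "claw": 1},
  {"offset": [0.36, 0.95, 0.27], "twist": [0, 0, 0], "claw": 1},
])

```text
t: 1.1
tcp_pos: [347.8, -319.2, 286.4]
ee_rot: [0.982, 0.188, -0.0, 0.0]
wrist_force: [-0.0, -0.0, 0.3]
width: 1.002
```

>>> apply_moves([
  {"offset": [0.34, 0.935, 0], "claw": 1},
  {"offset": [0.34, 0.935, 0], "claw": 1},
  {"offset": [0.34, 0.935, 0], "claw": 1},
  {"offset": [0.34, 0.935, 0], "claw": 1},
  {"offset": [0.34, 0.935, 0], "claw": 1},
  {"offset": [0.34, 0.935, 0], "claw": 1},
  {"offset": [0.34, 0.935, 0], "claw": 1},
  {"offset": [0.34, 0.935, 0], "claw": 1},
  {"offset": [0.34, 0.935, 0], "claw": 1},
  {"offset": [0.34, 0.935, 0], "claw": 1},
  {"offset": [0.34, 0.935, 0], "claw": 1},
  {"offset": [0.34, 0.935, 0], "claw": 1},
])

```text
invalid input
```

Run:
```python
from h import *
print(bot.sense()['tcp_pos'],bot.sense()['qpos'])
im,d,c=snap('wrist'); P=pts(d,c); P[d==0]=np.nan; np.savez('w1.npz',im=im,d=d,**c)
cv2.imwrite('pics/w1.png',im[...,::-1])
q=P.reshape(-1,3); 
for zl,zh in [(165,185),(117,128),(108,116)]:
    s=q[(np.hypot(*(q[:,:2]-[450,-38]).T)<(30 if zl>160 else 55))&(q[:,2]>zl)&(q[:,2]<zh)]
    if len(s): print(zl,len(s),s.mean(0).round(1),cv2.minEnclosingCircle(s[:,:2].astype(np.float32)),cv2.minAreaRect(s[:,:2].astype(np.float32)))
```

```text
[ 347.81155609 -319.20674082  286.39307007] [-9.83054211e-01 -2.47276992e-01  1.90280944e+00 -5.30054600e-04
  1.48572529e+00  2.08782109e-01]
108 742 [424.9 -48.7 113.3] ((423.8727111816406, -51.30560302734375), 32.7685546875) ((425.5224304199219, -50.650390625), (12.6312255859375, 65.43683624267578), 21.660764694213867)
```

View pics/w1.png

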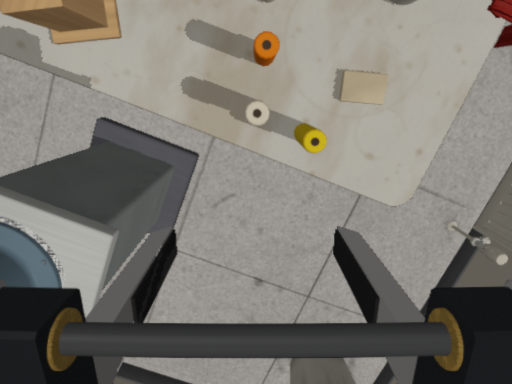

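The wrist view shows the long pale prop at (257,113), orange at (266,46) and yellow at (312,138). The move was refused because "twist" was missing.

>>> apply_moves([
  {"offset": [0.34, 0.935, 0], "twist": [0, 0, 0], "claw": 1},
  {"offset": [0.34, 0.935, 0], "twist": [0, 0, 0], "claw": 1},
  {"offset": [0.34, 0.935, 0], "twist": [0, 0, 0], "claw": 1},
  {"offset": [0.34, 0.935, 0], "twist": [0, 0, 0], "claw": 1},
  {"offset": [0.34, 0.935, 0], "twist": [0, 0, 0], "claw": 1},
  {"offset": [0.34, 0.935, 0], "twist": [0, 0, 0], "claw": 1},
  {"offset": [0.34, 0.935, 0], "twist": [0, 0, 0], "claw": 1},
  {"offset": [0.34, 0.935, 0], "twist": [0, 0, 0], "claw": 1},
  {"offset": [0.34, 0.935, 0], "twist": [0, 0, 0], "claw": 1},
  {"offset": [0.34, 0.935, 0], "twist": [0, 0, 0], "claw": 1},
  {"offset": [0.34, 0.935, 0], "twist": [0, 0, 0], "claw": 1},
  {"offset": [0.34, 0.935, 0], "twist": [0, 0, 0], "claw": 1},
])

```text
t: 2.15
tcp_pos: [449.6, -40.6, 286.3]
ee_rot: [0.983, 0.186, -0.0, 0.0]
wrist_force: [1.0, 0.1, -0.3]
width: 1.004
```

Run:
```python
from h import *
print(bot.sense()['tcp_pos'],bot.sense()['qpos'])
z=np.load('w1.npz'); P=pts(z['d'],z)
for n,(u,v) in dict(B=(257,113),orange=(266,46),yel=(312,138)).items():
    q=P[v-18:v+19,u-18:u+19].reshape(-1,3); q=q[(q[:,2]>85)&(q[:,2]<110)]; print(n,len(q),q.mean(0).round(1),cv2.minEnclosingCircle(q[:,:2].astype(np.float32)))
im,d,c=snap('wrist'); P=pts(d,c); P[d==0]=np.nan
cv2.imwrite('pics/w2.png',im[...,::-1])
q=P.reshape(-1,3); 
for zl,zh in [(165,185),(117,128),(108,116)]:
    s=q[(np.hypot(*(q[:,:2]-[450,-38]).T)<(30 if zl>160 else 55))&(q[:,2]>zl)&(q[:,2]<zh)]
    if len(s): print(zl,len(s),s.mean(0).round(1),cv2.minEnclosingCircle(s[:,:2].astype(np.float32)),cv2.minAreaRect(s[:,:2].astype(np.float32)))
z=np.load('top.npz'); z={k:z[k] for k in z}; P=pts(z['d'],z); P[z['d']==0]=np.nan
for n,(u,v) in dict(dec1=(408,248),dec2=(326,216)).items():
    u,v=int(u/1.5),int(v/1.5); q=P[v-12:v+13,u-12:u+13].reshape(-1,3); q=q[q[:,2]>120]; 
    t=q[q[:,2]>q[:,2].max()-12]; print(n,t.mean(0).round(1),'zmax',q[:,2].max().round(0))
```

```text
[449.63434771 -40.55847414 286.3466214 ] [-3.41808168e-01 -3.02602678e-01  1.94699499e+00 -3.53378995e-04
  1.49745729e+00  8.54572515e-01]
B 465 [ 409.3 -296.7   93.4] ((409.0639953613281, -296.4675598144531), 13.729211807250977)
orange 573 [ 477.6 -280.1   93.4] ((477.9971618652344, -280.2500915527344), 13.994129180908203)
yel 478 [ 405.2 -368.1   93.1] ((404.8896179199219, -368.80682373046875), 13.99799633026123)
165 521 [452.6 -37.3 173.8] ((451.59051513671875, -37.64506912231445), 11.772673606872559) ((451.4796447753906, -37.71835708618164), (22.76844596862793, 22.93866729736328), 72.09107208251953)
117 668 [457.6 -35.4 119.6] ((451.3753356933594, -37.83158493041992), 21.903444290161133) ((454.0663757324219, -36.86814880371094), (37.2148323059082, 43.30961990356445), 19.32647132873535)
108 1997 [454.9 -36.4 113.5] ((451.0975036621094, -37.58704376220703), 45.07764434814453) ((451.1867980957031, -37.886940002441406), (64.7110595703125, 64.0414047241211), 25.891822814941406)
dec1 [576.4 -92.9 220.7] zmax 224.0
dec2 [630.7  38.9 220.6] zmax 226.0
```

View pics/w2.png

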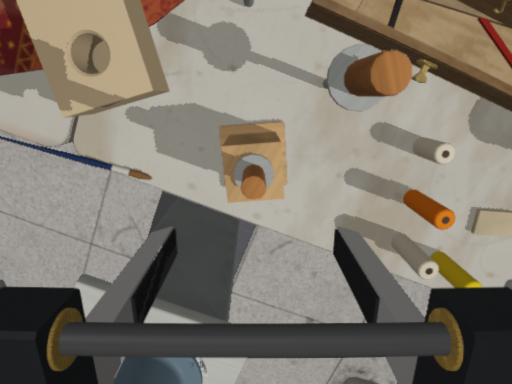

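The wrist view shows the rod handle at (254,182), clear of the decoys, and the empty socket at (90,53). I descend and grip.

>>> apply_moves([
  {"offset": [0.004, 0.004, -0.1], "twist": [0, 0, 0], "claw": 1},
  {"offset": [0.004, 0.004, -0.2], "twist": [0, 0, 0], "claw": 1},
  {"offset": [0.004, 0.004, -0.3], "twist": [0, 0, 0], "claw": 1},
  {"offset": [0.004, 0.004, -0.4], "twist": [0, 0, 0], "claw": 1},
  {"offset": [0.004, 0.004, -0.46], "twist": [0, 0, 0], "claw": 1},
  {"offset": [0.004, 0.004, -0.505], "twist": [0, 0, 0], "claw": 1},
  {"offset": [0.004, 0.004, -0.505], "twist": [0, 0, 0], "claw": 1},
  {"offset": [0.004, 0.004, -0.505], "twist": [0, 0, 0], "claw": -0.3},
  {"offset": [0.004, 0.004, -0.505], "twist": [0, 0, 0], "claw": -1},
  {"offset": [0.004, 0.004, -0.505], "twist": [0, 0, 0], "claw": -1},
  {"offset": [0.004, 0.004, -0.505], "twist": [0, 0, 0], "claw": -1},
  {"offset": [0.004, 0.004, -0.505], "twist": [0, 0, 0], "claw": -1},
  {"offset": [0.004, 0.004, -0.505], "twist": [0, 0, 0], "claw": -1},
  {"offset": [0.004, 0.004, -0.505], "twist": [0, 0, 0], "claw": -1},
  {"offset": [0.004, 0.004, -0.505], "twist": [0, 0, 0], "claw": -1},
  {"offset": [0.004, 0.004, -0.505], "twist": [0, 0, 0], "claw": -1},
], grip_force=30)

```text
t: 3.53
tcp_pos: [451.0, -37.4, 135.0]
ee_rot: [0.982, 0.188, 0.0, 0.0]
wrist_force: [0.5, 0.3, 0.4]
width: 0.399
```

>>> apply_moves([
  {"offset": [0, 0, 0], "twist": [0, 0, 0], "claw": -1},
  {"offset": [0, 0, 0], "twist": [0, 0, 0], "claw": -1},
  {"offset": [0, 0, 0], "twist": [0, 0, 0], "claw": -1},
  {"offset": [0, 0, 0], "twist": [0, 0, 0], "claw": -1},
  {"offset": [0, 0, 0], "twist": [0, 0, 0], "claw": -1},
  {"offset": [0, 0, 0], "twist": [0, 0, 0], "claw": -1},
])

```text
t: 4.03
tcp_pos: [451.0, -37.6, 135.0]
ee_rot: [0.982, 0.188, 0.0, 0.0]
wrist_force: [0.3, -0.5, -0.4]
width: 0.248
```

>>> apply_moves([
  {"offset": [0, 0, 0.05], "twist": [0, 0, 0], "claw": -1},
  {"offset": [0, 0, 0.12], "twist": [0, 0, 0], "claw": -1},
  {"offset": [0, 0, 0.2], "twist": [0, 0, 0], "claw": -1},
  {"offset": [0, 0, 0.28], "twist": [0, 0, 0], "claw": -1},
  {"offset": [0, 0, 0.36], "twist": [0, 0, 0], "claw": -1},
  {"offset": [0, 0, 0.42], "twist": [0, 0, 0], "claw": -1},
  {"offset": [0, 0, 0.45], "twist": [0, 0, 0], "claw": -1},
  {"offset": [0, 0, 0.45], "twist": [0, 0, 0], "claw": -1},
  {"offset": [0, 0, 0.45], "twist": [0, 0, 0], "claw": -1},
])

```text
t: 4.78
tcp_pos: [450.6, -37.3, 269.1]
ee_rot: [0.982, 0.188, -0.0, -0.0]
wrist_force: [-0.2, 0.6, -2.5]
width: 0.249
```

>>> apply_moves([
  {"offset": [0.02, 0.08, 0], "twist": [0, 0, 0], "claw": -1},
  {"offset": [0.045, 0.19, 0], "twist": [0, 0, 0], "claw": -1},
  {"offset": [0.07, 0.3, 0], "twist": [0, 0, 0], "claw": -1},
  {"offset": [0.095, 0.41, 0], "twist": [0, 0, 0], "claw": -1},
  {"offset": [0.12, 0.52, 0], "twist": [0, 0, 0], "claw": -1},
  {"offset": [0.145, 0.63, 0], "twist": [0, 0, 0], "claw": -1},
  {"offset": [0.16, 0.7, 0], "twist": [0, 0, 0], "claw": -1},
  {"offset": [0.168, 0.729, 0], "twist": [0, 0, 0], "claw": -1},
  {"offset": [0.168, 0.729, 0], "twist": [0, 0, 0], "claw": -1},
  {"offset": [0.168, 0.729, 0], "twist": [0, 0, 0], "claw": -1},
  {"offset": [0.168, 0.729, 0], "twist": [0, 0, 0], "claw": -1},
])

```text
t: 5.7
tcp_pos: [501.0, 180.1, 269.1]
ee_rot: [0.982, 0.187, -0.001, 0.0]
wrist_force: [0.3, 0.5, -1.9]
width: 0.253
```

Run:
```python
from h import *
print(bot.sense()['tcp_pos'],bot.sense()['qpos'],bot.sense()['wrist_force'])
im,d,c=snap('scene'); cv2.imwrite('pics/s2.png',cv2.resize(im[60:260,130:390,::-1],(780,600)))
im,d,c=snap('wrist'); P=pts(d,c); cv2.imwrite('pics/w3.png',im[...,::-1])
```

```text
[500.99204362 180.07082906 269.14115985] [ 1.32175492e-01 -8.05358382e-02  1.78743358e+00 -4.54265078e-04
  1.43623623e+00  1.32649325e+00] [ 0.28585543  0.52628945 -1.90830132]
```

View pics/s2.png

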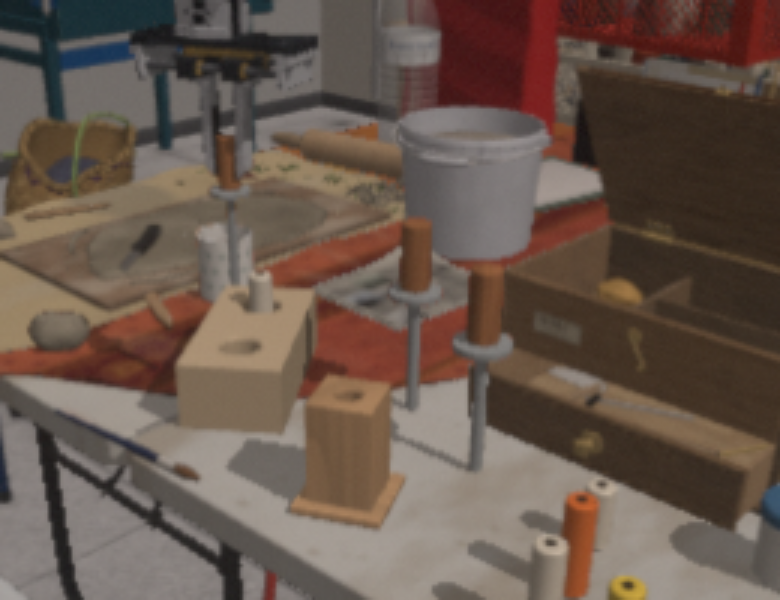

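The crop shows the rod upright in the gripper with its tip at (233,285), over the brick's empty socket at (240,347). I lower in stages.

>>> apply_moves([
  {"offset": [0, 0, -0.08], "twist": [0, 0, 0], "claw": -1},
  {"offset": [0, 0, -0.17], "twist": [0, 0, 0], "claw": -1},
  {"offset": [0, 0, -0.24], "twist": [0, 0, 0], "claw": -1},
  {"offset": [0, 0, -0.3], "twist": [0, 0, 0], "claw": -1},
  {"offset": [0, 0, -0.32], "twist": [0, 0, 0], "claw": -1},
  {"offset": [0, 0, -0.33], "twist": [0, 0, 0], "claw": -1},
  {"offset": [0, 0, -0.335], "twist": [0, 0, 0], "claw": -1},
  {"offset": [0, 0, -0.34], "twist": [0, 0, 0], "claw": -1},
  {"offset": [0, 0, -0.34], "twist": [0, 0, 0], "claw": -1},
])

```text
t: 6.55
tcp_pos: [502.1, 181.2, 169.1]
ee_rot: [0.982, 0.188, 0.001, 0.0]
wrist_force: [0.4, 0.4, -1.7]
width: 0.248
```

>>> apply_moves([
  {"offset": [0, 0, -0.03], "twist": [0, 0, 0], "claw": -1},
  {"offset": [0, 0, -0.06], "twist": [0, 0, 0], "claw": -1},
  {"offset": [0, 0, -0.08], "twist": [0, 0, 0], "claw": -1},
  {"offset": [0, 0, -0.085], "twist": [0, 0, 0], "claw": -1},
  {"offset": [0, 0, -0.09], "twist": [0, 0, 0], "claw": -1},
  {"offset": [0, 0, -0.09], "twist": [0, 0, 0], "claw": -1},
])

```text
t: 7.05
tcp_pos: [501.4, 181.3, 141.0]
ee_rot: [0.982, 0.188, -0.0, -0.0]
wrist_force: [0.4, -0.5, -1.4]
width: 0.251
```

>>> apply_moves([
  {"offset": [0, 0, -0.003], "twist": [0, 0, 0], "claw": -1},
  {"offset": [0, 0, -0.006], "twist": [0, 0, 0], "claw": -1},
  {"offset": [0, 0, -0.006], "twist": [0, 0, 0], "claw": -1},
  {"offset": [0, 0, -0.006], "twist": [0, 0, 0], "claw": -1},
])

```text
t: 7.38
tcp_pos: [502.2, 181.4, 140.9]
ee_rot: [0.982, 0.188, 0.001, -0.0]
wrist_force: [-2.0, -0.5, 5.8]
width: 0.25
```

>>> apply_moves([
  {"offset": [0, 0, -0.002], "twist": [0, 0, 0], "claw": -1},
  {"offset": [0, 0, -0.004], "twist": [0, 0, 0], "claw": -1},
  {"offset": [0, 0, -0.004], "twist": [0, 0, 0], "claw": -1},
  {"offset": [0, 0, -0.004], "twist": [0, 0, 0], "claw": -1},
])

```text
t: 7.72
tcp_pos: [502.7, 181.5, 140.8]
ee_rot: [0.982, 0.188, 0.001, 0.0]
wrist_force: [-3.6, -0.2, 12.3]
width: 0.251
```

Firm contact of about 14 N with the tip about 55 mm below the mouth, so the socket is deep and the long prop is the right one. I lift and return the rod.

>>> apply_moves([
  {"offset": [0, 0, 0.06], "twist": [0, 0, 0], "claw": -1},
  {"offset": [0, 0, 0.16], "twist": [0, 0, 0], "claw": -1},
  {"offset": [0, 0, 0.26], "twist": [0, 0, 0], "claw": -1},
  {"offset": [0, 0, 0.36], "twist": [0, 0, 0], "claw": -1},
  {"offset": [0, 0, 0.44], "twist": [0, 0, 0], "claw": -1},
  {"offset": [-0.01, -0.04, 0.44], "twist": [0, 0, 0], "claw": -1},
  {"offset": [-0.033, -0.14, 0.44], "twist": [0, 0, 0], "claw": -1},
  {"offset": [-0.058, -0.25, 0.44], "twist": [0, 0, 0], "claw": -1},
  {"offset": [-0.083, -0.36, 0.44], "twist": [0, 0, 0], "claw": -1},
  {"offset": [-0.108, -0.47, 0.44], "twist": [0, 0, 0], "claw": -1},
  {"offset": [-0.133, -0.58, 0.44], "twist": [0, 0, 0], "claw": -1},
  {"offset": [-0.155, -0.67, 0.44], "twist": [0, 0, 0], "claw": -1},
  {"offset": [-0.168, -0.729, 0.44], "twist": [0, 0, 0], "claw": -1},
  {"offset": [-0.168, -0.729, 0.44], "twist": [0, 0, 0], "claw": -1},
  {"offset": [-0.168, -0.729, 0.44], "twist": [0, 0, 0], "claw": -1},
  {"offset": [-0.168, -0.729, 0.44], "twist": [0, 0, 0], "claw": -1},
  {"offset": [-0.168, -0.729, 0.44], "twist": [0, 0, 0], "claw": -1},
])

```text
t: 9.13
tcp_pos: [450.8, -36.6, 269.3]
ee_rot: [0.982, 0.188, -0.0, -0.0]
wrist_force: [-0.2, -0.3, -1.4]
width: 0.25
```

Run:
```python
from h import *
print(bot.sense()['tcp_pos'],bot.sense()['ft_torque'],bot.sense()['wrist_force'])
im,d,c=snap('scene'); cv2.imwrite('pics/s3.png',cv2.resize(im[100:260,190:330,::-1],(525,600)))
```

```text
[450.84093582 -36.61203199 269.27667501] [-0.00793686  0.01296757  0.00142528] [-0.1669045  -0.31736799 -1.38218855]
```

View pics/s3.png

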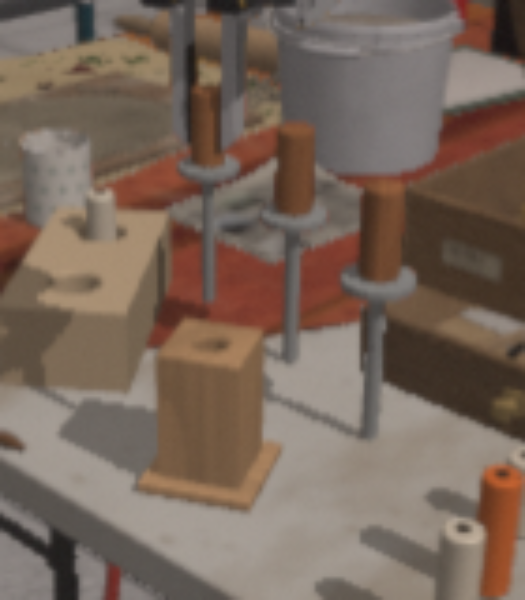

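The rod is upright, its tip at (209,300) over the hole at (212,345). I lower it.

>>> apply_moves([
  {"offset": [0, 0, -0.05], "twist": [0, 0, 0], "claw": -1},
  {"offset": [0, 0, -0.1], "twist": [0, 0, 0], "claw": -1},
  {"offset": [0, 0, -0.15], "twist": [0, 0, 0], "claw": -1},
  {"offset": [0, 0, -0.2], "twist": [0, 0, 0], "claw": -1},
  {"offset": [0, 0, -0.26], "twist": [0, 0, 0], "claw": -1},
  {"offset": [0, 0, -0.32], "twist": [0, 0, 0], "claw": -1},
  {"offset": [0, 0, -0.38], "twist": [0, 0, 0], "claw": -1},
  {"offset": [0, 0, -0.42], "twist": [0, 0, 0], "claw": -1},
  {"offset": [0, 0, -0.435], "twist": [0, 0, 0], "claw": -1},
  {"offset": [0, 0, -0.443], "twist": [0, 0, 0], "claw": -1},
  {"offset": [0, 0, -0.443], "twist": [0, 0, 0], "claw": -1},
])

```text
t: 10.1
tcp_pos: [451.1, -37.0, 137.1]
ee_rot: [0.982, 0.188, -0.0, -0.0]
wrist_force: [0.1, 0.9, -2.4]
width: 0.251
```

>>> apply_moves([
  {"offset": [0, 0, -0.004], "twist": [0, 0, 0], "claw": -1},
  {"offset": [0, 0, -0.008], "twist": [0, 0, 0], "claw": -1},
  {"offset": [0, 0, -0.008], "twist": [0, 0, 0], "claw": -1},
])

```text
t: 10.35
tcp_pos: [451.4, -37.6, 135.2]
ee_rot: [0.982, 0.188, 0.0, 0.0]
wrist_force: [0.4, 0.6, -1.6]
width: 0.252
```

>>> apply_moves([
  {"offset": [0, 0, -0.003], "twist": [0, 0, 0], "claw": -1},
  {"offset": [0, 0, -0.005], "twist": [0, 0, 0], "claw": -1},
  {"offset": [0, 0, -0.005], "twist": [0, 0, 0], "claw": -1},
])

```text
t: 10.6
tcp_pos: [451.5, -37.6, 134.9]
ee_rot: [0.982, 0.188, 0.0, 0.0]
wrist_force: [-3.7, 0.3, 6.9]
width: 0.251
```

>>> apply_moves([
  {"offset": [0, 0, 0.004], "twist": [0, 0, 0], "claw": -1},
  {"offset": [0, 0, 0.004], "twist": [0, 0, 0], "claw": 0},
  {"offset": [0, 0, 0.004], "twist": [0, 0, 0], "claw": 0.5},
  {"offset": [0, 0, 0.004], "twist": [0, 0, 0], "claw": 1},
  {"offset": [0, 0, 0.004], "twist": [0, 0, 0], "claw": 1},
  {"offset": [0, 0, 0.004], "twist": [0, 0, 0], "claw": 1},
  {"offset": [0, 0, 0.004], "twist": [0, 0, 0], "claw": 1},
  {"offset": [0, 0, 0.004], "twist": [0, 0, 0], "claw": 1},
  {"offset": [0, 0, 0.05], "twist": [0, 0, 0], "claw": 1},
  {"offset": [0, 0, 0.15], "twist": [0, 0, 0], "claw": 1},
  {"offset": [0, 0, 0.25], "twist": [0, 0, 0], "claw": 1},
  {"offset": [0, 0, 0.35], "twist": [0, 0, 0], "claw": 1},
  {"offset": [0, 0, 0.45], "twist": [0, 0, 0], "claw": 1},
  {"offset": [0, 0, 0.506], "twist": [0, 0, 0], "claw": 1},
  {"offset": [0, 0, 0.506], "twist": [0, 0, 0], "claw": 1},
])

```text
t: 11.85
tcp_pos: [453.1, -38.1, 289.7]
ee_rot: [0.982, 0.188, 0.004, 0.002]
wrist_force: [0.3, -0.6, 0.5]
width: 0.995
```

Run:
```python
from h import *
print(bot.sense()['tcp_pos'])
im,d,c=snap('wrist'); P=pts(d,c); P[d==0]=np.nan
q=P.reshape(-1,3); 
for zl,zh in [(165,185),(117,128)]:
    s=q[(np.hypot(*(q[:,:2]-[450,-38]).T)<(30 if zl>160 else 55))&(q[:,2]>zl)&(q[:,2]<zh)]
    print(zl,len(s),s.mean(0).round(1),cv2.minEnclosingCircle(s[:,:2].astype(np.float32)))
```

```text
[453.06030993 -38.13818464 289.66558625]
165 508 [452.7 -37.  173.8] ((451.6612854003906, -37.294677734375), 11.820355415344238)
117 640 [457.8 -34.8 119.7] ((451.84307861328125, -37.112823486328125), 21.791799545288086)
```

>>> apply_moves([
  {"offset": [-0.014, -0.086, 0], "twist": [0, 0, 0.05], "claw": 1},
  {"offset": [-0.034, -0.21, 0], "twist": [0, 0, 0.11], "claw": 1},
  {"offset": [-0.054, -0.335, 0], "twist": [0, 0, 0.17], "claw": 1},
  {"offset": [-0.074, -0.46, 0], "twist": [0, 0, 0.23], "claw": 1},
  {"offset": [-0.094, -0.585, 0], "twist": [0, 0, 0.29], "claw": 1},
  {"offset": [-0.114, -0.71, 0], "twist": [0, 0, 0.31], "claw": 1},
  {"offset": [-0.13, -0.81, 0], "twist": [0, 0, 0.31], "claw": 1},
  {"offset": [-0.139, -0.864, 0], "twist": [0, 0, 0.31], "claw": 1},
  {"offset": [-0.139, -0.864, 0], "twist": [0, 0, 0.31], "claw": 1},
  {"offset": [-0.139, -0.864, 0], "twist": [0, 0, 0.31], "claw": 1},
  {"offset": [-0.139, -0.864, 0], "twist": [0, 0, 0.31], "claw": 1},
])

```text
t: 12.82
tcp_pos: [409.0, -295.5, 283.4]
ee_rot: [0.908, 0.419, -0.0, -0.001]
wrist_force: [0.7, 0.6, 0.9]
width: 0.999
```

Run:
```python
from h import *
s=bot.sense(); print(s['tcp_pos'],s['ee_rot'],s['qpos'])
im,d,c=snap('wrist'); cv2.imwrite('pics/w4.png',im[...,::-1]); P=pts(d,c); P[d==0]=np.nan; q=P.reshape(-1,3)
for n,xy in dict(B=(409,-297),o=(478,-280),y=(405,-369)).items():
    s=q[(np.hypot(*(q[:,:2]-xy).T)<22)&(q[:,2]>85)&(q[:,2]<105)]; print(n,len(s),s.mean(0).round(1),cv2.minEnclosingCircle(s[:,:2].astype(np.float32)))
```

```text
[ 409.01340338 -295.52751784  283.41152884] [ 9.07868994e-01  4.19251834e-01 -2.31915685e-04 -1.31703471e-03] [-8.50902306e-01 -1.58630536e-01  1.83287712e+00  3.03044975e-04
  1.47000362e+00 -1.45379847e-01]
B 445 [ 409.9 -295.7   93.1] ((409.28375244140625, -296.6369323730469), 13.912121772766113)
o 479 [ 477.8 -279.4   93.2] ((477.8462829589844, -279.8512878417969), 13.818313598632812)
y 415 [ 405.4 -367.2   92.8] ((404.9754333496094, -368.6089782714844), 13.958113670349121)
```

View pics/w4.png

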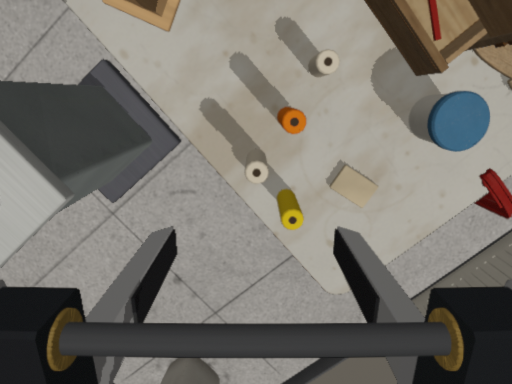

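The long prop at (257,171) is midway between the jaws, with the orange and yellow props to the side of the finger paths. I descend and grip.

>>> apply_moves([
  {"offset": [0, 0, -0.12], "twist": [0, 0, 0], "claw": 1},
  {"offset": [0, 0, -0.24], "twist": [0, 0, 0], "claw": 1},
  {"offset": [0, 0, -0.36], "twist": [0, 0, 0], "claw": 1},
  {"offset": [0, 0, -0.48], "twist": [0, 0, 0], "claw": 1},
  {"offset": [0, 0, -0.58], "twist": [0, 0, 0], "claw": 1},
  {"offset": [0, 0, -0.67], "twist": [0, 0, 0], "claw": 1},
  {"offset": [0, 0, -0.72], "twist": [0, 0, 0], "claw": 1},
  {"offset": [0, 0, -0.743], "twist": [0, 0, 0], "claw": 1},
  {"offset": [0, 0, -0.743], "twist": [0, 0, 0], "claw": 0.3},
  {"offset": [0, 0, -0.743], "twist": [0, 0, 0], "claw": -0.2},
  {"offset": [0, 0, -0.743], "twist": [0, 0, 0], "claw": -1},
  {"offset": [0, 0, -0.743], "twist": [0, 0, 0], "claw": -1},
  {"offset": [0, 0, -0.743], "twist": [0, 0, 0], "claw": -1},
  {"offset": [0, 0, -0.743], "twist": [0, 0, 0], "claw": -1},
  {"offset": [0, 0, -0.743], "twist": [0, 0, 0], "claw": -1},
  {"offset": [0, 0, -0.743], "twist": [0, 0, 0], "claw": -1},
  {"offset": [0, 0, -0.743], "twist": [0, 0, 0], "claw": -1},
  {"offset": [0, 0, -0.743], "twist": [0, 0, 0], "claw": -1},
  {"offset": [0, 0, -0.743], "twist": [0, 0, 0], "claw": -1},
  {"offset": [0, 0, -0.743], "twist": [0, 0, 0], "claw": -1},
], grip_force=30)

```text
t: 14.53
tcp_pos: [409.3, -296.7, 62.0]
ee_rot: [0.908, 0.419, 0.0, 0.0]
wrist_force: [1.4, 0.1, -0.9]
width: 0.295
```

>>> apply_moves([
  {"offset": [0, 0, 0.03], "twist": [0, 0, 0], "claw": -1},
  {"offset": [0, 0, 0.1], "twist": [0, 0, 0], "claw": -1},
  {"offset": [0, 0, 0.2], "twist": [0, 0, 0], "claw": -1},
  {"offset": [0, 0, 0.3], "twist": [0, 0, 0], "claw": -1},
  {"offset": [0, 0, 0.4], "twist": [0, 0, 0], "claw": -1},
  {"offset": [0, 0, 0.5], "twist": [0, 0, 0], "claw": -1},
  {"offset": [0, 0, 0.6], "twist": [0, 0, 0], "claw": -1},
  {"offset": [0, 0, 0.68], "twist": [0, 0, 0], "claw": -1},
  {"offset": [0, 0, 0.72], "twist": [0, 0, 0], "claw": -1},
  {"offset": [0.015, 0.08, 0.72], "twist": [0, 0, 0], "claw": -1},
  {"offset": [0.035, 0.18, 0.72], "twist": [0, 0, 0], "claw": -1},
  {"offset": [0.058, 0.3, 0.72], "twist": [0, 0, 0], "claw": -1},
  {"offset": [0.08, 0.41, 0.72], "twist": [0, 0, 0], "claw": -1},
  {"offset": [0.1, 0.52, 0.72], "twist": [0, 0, 0], "claw": -1},
  {"offset": [0.125, 0.64, 0.72], "twist": [0, 0, 0], "claw": -1},
  {"offset": [0.145, 0.74, 0.72], "twist": [0, 0, 0], "claw": -1},
  {"offset": [0.16, 0.8, 0.72], "twist": [0, 0, 0], "claw": -1},
  {"offset": [0.16, 0.8, 0.72], "twist": [0, 0, 0], "claw": -1},
])

```text
t: 16.03
tcp_pos: [457.0, -53.6, 277.2]
ee_rot: [0.907, 0.421, -0.0, -0.001]
wrist_force: [0.3, 0.5, -1.7]
width: 0.291
```

>>> apply_moves([
  {"offset": [0.02, 0.1, 0], "twist": [0, 0, 0], "claw": -1},
  {"offset": [0.04, 0.21, 0], "twist": [0, 0, 0], "claw": -1},
  {"offset": [0.062, 0.33, 0], "twist": [0, 0, 0], "claw": -1},
  {"offset": [0.085, 0.45, 0], "twist": [0, 0, 0], "claw": -1},
  {"offset": [0.108, 0.57, 0], "twist": [0, 0, 0], "claw": -1},
  {"offset": [0.13, 0.68, 0], "twist": [0, 0, 0], "claw": -1},
  {"offset": [0.143, 0.76, 0], "twist": [0, 0, 0], "claw": -1},
  {"offset": [0.15, 0.792, 0], "twist": [0, 0, 0], "claw": -1},
  {"offset": [0.15, 0.792, -0.08], "twist": [0, 0, 0], "claw": -1},
  {"offset": [0.15, 0.792, -0.17], "twist": [0, 0, 0], "claw": -1},
  {"offset": [0.15, 0.792, -0.26], "twist": [0, 0, 0], "claw": -1},
  {"offset": [0.15, 0.792, -0.35], "twist": [0, 0, 0], "claw": -1},
  {"offset": [0.15, 0.792, -0.41], "twist": [0, 0, 0], "claw": -1},
  {"offset": [0.15, 0.792, -0.425], "twist": [0, 0, 0], "claw": -1},
  {"offset": [0.15, 0.792, -0.425], "twist": [0, 0, 0], "claw": -1},
  {"offset": [0.15, 0.792, -0.425], "twist": [0, 0, 0], "claw": -1},
])

```text
t: 17.37
tcp_pos: [503.0, 180.2, 151.4]
ee_rot: [0.908, 0.419, 0.0, 0.0]
wrist_force: [0.7, 0.3, -1.7]
width: 0.29
```

Run:
```python
from h import *
print(bot.sense()['tcp_pos'],bot.sense()['qpos'])
im,d,c=snap('scene'); cv2.imwrite('pics/s4.png',cv2.resize(im[120:220,170:270,::-1],(600,600),interpolation=cv2.INTER_CUBIC))
```

```text
[502.99094031 180.22279428 151.42976334] [ 1.31837053e-01  3.01798958e-02  1.89926972e+00 -2.36832222e-04
  1.21114561e+00  8.38899617e-01]
```

View pics/s4.png

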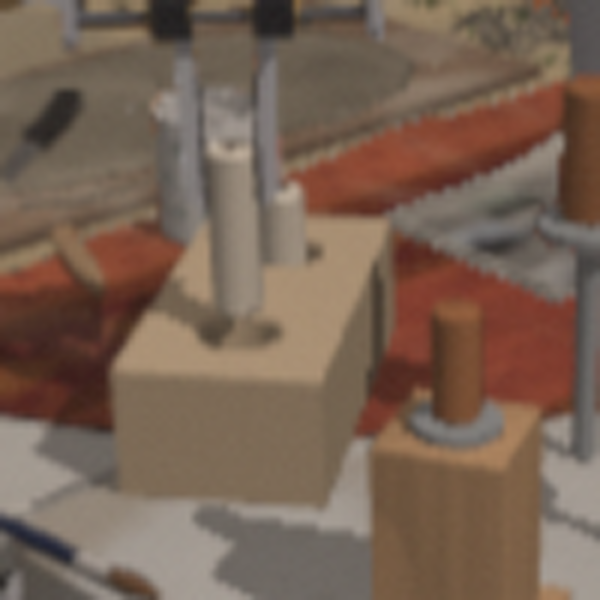

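The prop hangs upright over the socket mouth at (240,330), and the rod sits properly in its stand. I lower it.

>>> apply_moves([
  {"offset": [0, 0, -0.03], "twist": [0, 0, 0], "claw": -1},
  {"offset": [0, 0, -0.07], "twist": [0, 0, 0], "claw": -1},
  {"offset": [0, 0, -0.11], "twist": [0, 0, 0], "claw": -1},
  {"offset": [0, 0, -0.15], "twist": [0, 0, 0], "claw": -1},
  {"offset": [0, 0, -0.19], "twist": [0, 0, 0], "claw": -1},
  {"offset": [0, 0, -0.21], "twist": [0, 0, 0], "claw": -1},
  {"offset": [0, 0, -0.218], "twist": [0, 0, 0], "claw": -1},
  {"offset": [0, 0, -0.218], "twist": [0, 0, 0], "claw": -1},
  {"offset": [0, 0, -0.218], "twist": [0, 0, 0], "claw": -1},
])

```text
t: 18.17
tcp_pos: [502.6, 181.0, 85.4]
ee_rot: [0.908, 0.419, 0.0, 0.0]
wrist_force: [0.2, -0.5, -1.6]
width: 0.293
```

>>> apply_moves([
  {"offset": [0, 0, -0.004], "twist": [0, 0, 0], "claw": -1},
  {"offset": [0, 0, -0.008], "twist": [0, 0, 0], "claw": -1},
  {"offset": [0, 0, -0.01], "twist": [0, 0, 0], "claw": -1},
  {"offset": [0, 0, -0.01], "twist": [0, 0, 0], "claw": -1},
])

```text
t: 18.5
tcp_pos: [502.9, 181.1, 83.0]
ee_rot: [0.908, 0.419, 0.001, 0.0]
wrist_force: [-0.7, -0.3, 2.0]
width: 0.288
```

>>> apply_moves([
  {"offset": [0, 0, 0], "twist": [0, 0, 0], "claw": -0.2},
  {"offset": [0, 0, 0], "twist": [0, 0, 0], "claw": 0.2},
  {"offset": [0, 0, 0], "twist": [0, 0, 0], "claw": 0.6},
  {"offset": [0, 0, 0], "twist": [0, 0, 0], "claw": 1},
  {"offset": [0, 0, 0], "twist": [0, 0, 0], "claw": 1},
  {"offset": [0, 0, 0], "twist": [0, 0, 0], "claw": 1},
  {"offset": [0, 0, 0.02], "twist": [0, 0, 0], "claw": 1},
  {"offset": [0, 0, 0.08], "twist": [0, 0, 0], "claw": 1},
  {"offset": [0, 0, 0.18], "twist": [0, 0, 0], "claw": 1},
  {"offset": [0, 0, 0.28], "twist": [0, 0, 0], "claw": 1},
  {"offset": [0, 0, 0.38], "twist": [0, 0, 0], "claw": 1},
  {"offset": [0, 0, 0.48], "twist": [0, 0, 0], "claw": 1},
  {"offset": [0, 0, 0.58], "twist": [0, 0, 0], "claw": 1},
  {"offset": [0, 0, 0.65], "twist": [0, 0, 0], "claw": 1},
  {"offset": [0, 0, 0.65], "twist": [0, 0, 0], "claw": 1},
  {"offset": [0, 0, 0.65], "twist": [0, 0, 0], "claw": 1},
])

```text
t: 19.83
tcp_pos: [502.8, 181.0, 278.5]
ee_rot: [0.908, 0.419, 0.001, 0.0]
wrist_force: [-0.6, -0.4, -0.5]
width: 1.004
```

Run:
```python
from h import *
print(bot.sense()['tcp_pos'])
im,d,c=snap('wrist'); P=pts(d,c); P[d==0]=np.nan; q=P.reshape(-1,3)
for n,xy,zl,zh in [('prop',(502,181),100,125),('fixed',(594,248),100,125),('brick',(530,215),70,80)]:
    s=q[(np.hypot(*(q[:,:2]-xy).T)<22)&(q[:,2]>zl)&(q[:,2]<zh)]
    if len(s): t=s[s[:,2]>np.percentile(s[:,2],90)-6]; print('w',n,len(s),np.median(t,0).round(1),cv2.minEnclosingCircle(t[:,:2].astype(np.float32)))
im,d,c=snap('scene'); cv2.imwrite('pics/s5.png',cv2.resize(im[110:310,150:400,::-1],(750,600),interpolation=cv2.INTER_CUBIC))
q=pts(d,c).reshape(-1,3)
for n,xy,zl,zh in [('handle',(449.7,-41),168,182),('A',(549,-258),57,72),('fixed',(594,246),108,122),('prop',(502,179),108,122)]:
    s=q[(np.hypot(*(q[:,:2]-xy).T)<22)&(q[:,2]>zl)&(q[:,2]<zh)]
    if len(s): print('s',n,len(s),s.mean(0).round(1),cv2.minEnclosingCircle(s[:,:2].astype(np.float32)),s[:,2].max())
```

```text
[502.81026958 181.00701892 278.47085701]
w prop 543 [503.4 182.  114.3] ((502.999267578125, 181.457275390625), 13.968284606933594)
w fixed 675 [595.3 249.8 114.5] ((595.4114990234375, 249.65016174316406), 14.040660858154297)
w brick 1142 [530.3 215.4  74.6] ((530.0601806640625, 215.05447387695312), 21.979570388793945)
s handle 41 [447.4 -42.8 174.1] ((449.7823791503906, -40.979331970214844), 10.748879432678223) 177.39500349291262
s A 62 [ 548.  -260.9   63.5] ((550.7329711914062, -259.2815246582031), 14.808785438537598) 66.45158315654545
s fixed 32 [592.8 243.4 114. ] ((595.6654052734375, 243.71014404296875), 14.19405460357666) 118.34740698026175
s prop 41 [499.8 175.2 114.3] ((502.05615234375, 177.07125854492188), 13.683432579040527) 118.72012126158445
```

View pics/s5.png

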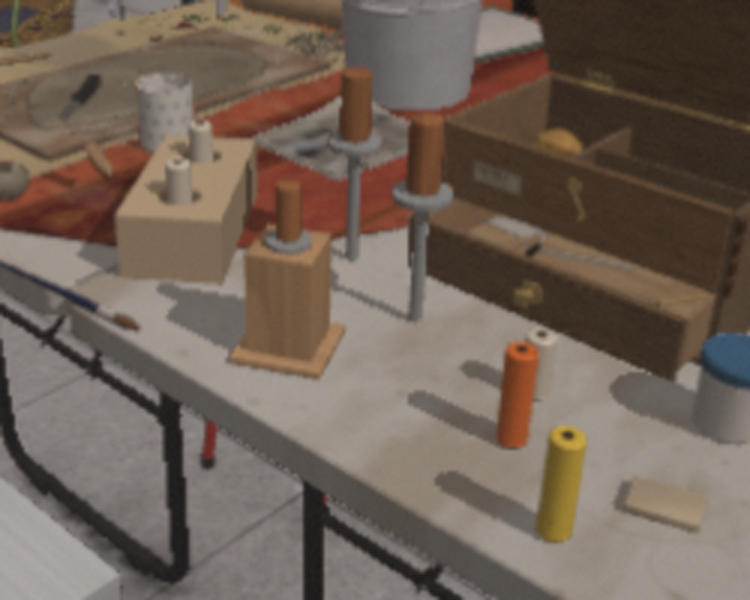

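The long prop (177,180) stands level with the fixed one (200,140). The rod hangs upright in its stand, and the short prop and decoys are untouched.

```bash
python3 -c "
from plant import bot
print(bot.close_job(), bot.sense()['t'])"
```

```text
the job is handed in; nothing more can be done
the job is handed in; nothing more can be done
```

The job is done and handed in at about 20 s of the 58 s allowed; the hand-in gave no verdict.

- **Probing:** I lowered the depth rod upright into the empty socket. It met the bottom about 55 mm down with about 14 N of contact, which agreed with the depth image. That made the long prop the right one.
- **Rod:** It hangs back in its stand, within about 0.5 mm of its start by the wrist camera.
- **Long prop:** It stands in the socket with its top level with the fixed prop, 114.3 mm against 114.5 mm by the wrist camera. The two props are 114.8 mm apart, against 115 mm nominal, so it is well centred.
- **Short prop:** It was not touched, and its position reads the same as at the start to within about 1.5 mm.
- **Robot:** The gripper is open and clear of everything.

Two readings disagreed. The scene camera reads y about 2 to 6 mm lower than the other two cameras, the same at the start and the end, so I used the top and wrist views. The wrist camera reads heights about 1.5 mm low. One move call was refused for a missing "twist" and moved nothing.

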